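Free the jammed sample tube

ROBOT

A 6-joint arm with a two-finger parallel gripper is mounted at the origin on the work surface. World frame = base frame: x ahead of the robot, y to its left, z up, the work surface at z = 0. Lengths are in m, angles in rad, forces in N, time in s.
With the tool pointing down it reaches from about 0.3 to 0.875 m from the base axis. Payload 4.2 kg.
Tool frame: the origin (TCP) lies midway between the tips of the shut fingers; the grasp point (between the pads) lies env.hold_point_z behind it (env.hold_point_z is the distance from the TCP to the grasp point, in m); x points along the fingers, y is the direction in which the jaws open and shut, and the axes are right-handed (so a half turn about x gives the same grasp; the last joint's range is limited). The gripper opens to 85 mm and grips with 20 to 120 N. Pads are 22 mm wide; open, the fingers measure 114 mm over their backs; the gripper's body (76 mm by 85 mm) begins 54 mm behind the grasp point. The pads swing forward as they close: fully open they stand 13 mm farther back than shut.
Start: joints at [1.084, 0.32, 1.565, -0, 1.257, -0.02], TCP at [0.259, 0.513, 0.231] pointing down, gripper open.
Joint ranges: [-3.11, 3.11], [-0.84, 2.01], [0.21, 2.61], [-1.34, 4.49], [0.05, 2.63], [-2.56, 2.56]. Speed limits (rad/s): [2.57, 2.57, 3.14, 3.14, 3.14, 3.14].

INTERFACE

Orientations are given as a 3x3 rotation matrix whose columns are the frame's x, y, z axes.
In Python, from rig import env, eyes, silhouettes, spot_point gives the robot as it stands. The module is installed in compiled form; this text tells all that it offers.
- The arm moves only by the tool drive_tool, never from a script. Its argument "moves" is a list of rows, each an object with "slide": the shift along the world's x, y, z in m, a list of three; "rotation": the turn, a rotation vector about the world's x, y, z in rad, a list of three; "grip": the gripper's target within -1 to 1 (shut at 1, half-way at 0, fully open at -1). In form: [{"slide": [dx, dy, dz], "rotation": [wx, wy, wz], "grip": grip}, ...]. A call has exactly 8 rows; each row shifts and turns the pose as measured when the row begins; what a row does not reach is not made up. A row lasts 1/10 s, in which the tool goes at most 50 mm and 8.59 degrees, less where a joint would pass 70% of its speed; a pose out of reach is approached as far as the arm can. A call with a gripper value outside its range is refused whole. The fingers move at their own pace and stop on an object; "force" is the grip in N (left out, the last holds). Time passes only in rows, so rows that do not move let the fingers close, or fill a call up. It gives the time, the measured TCP pose, the force and the opening at its end, in the units of the state.
- env.read_state(): the state, without advancing time (a new reading comes with each control period).
- eyes.get_image(name): name is "side" or "top"; returns a dict with "img" (480x640x3 uint8, blue, green, red), "z_map" (480x640 float32, m along the optical axis (not along the pixel's ray), 0 where there is no reading), "fx", "fy", "cx", "cy" (pixels), "extrinsics" (4x4, takes a point from world to camera coordinates). Camera axes: x right, y down, z forward; pixel columns grow to the right and rows downward; lengths in m; the calibration is good to about 2 mm. A picture is of the moment at which its call begins.
- env.finish_job(): hands the job in, once; it reports no verdict.
Trained networks look in a picture, given as the dict that the camera call returned (one of the last four; its "shot" number tells which), for a name from the list of things; names that differ only in an ending like _2 or _b are one class to them, and where a whole thing is asked for, a point or a joint stands for the part that bears it (a point fixed in the world has none). Each returns a list of dicts, best first, with "confidence" (0 to 1); they miss things now and then, are a little off and sometimes report something else, mostly with a low value. They report only what shows in the picture. A call takes as long as a camera call. They do not tell look-alikes from the thing itself.
- silhouettes(picture, label): "mask" (480x640 bool, what is visible of it) and "extent" ([left, top, right, bottom] in pixels, round what is visible of it).
- spot_point(picture, label): "location" ([column, row] in pixels: a listed point, or the origin of a listed thing).
The state is a dict: "time_s": time; "joints": joint angles; "dq": joint speeds; "tau": joint torques, N m; "position": TCP position; "eef_rot": TCP orientation; "force": force on the tool from outside, world axes, zero at the start; "wrist_torque": the same for the moment, N m; "width": opening from 0.0 (shut) to 1.0 (fully open).
Only numpy, scipy, OpenCV 4.12 (cv2) and the standard library are available. Lean on these libraries where they do the work, as an engineer would, in place of code of your own. Each camera call takes 0.05 s, during which the arm holds its last target.

TASK

The tall capped tube is jammed in its bench clamp: two stiff steel keeper plates hook over its collar, so a straight pull will not free it. Rock the tube from side to side, leaning it towards one keeper and then the other until both have been pushed back, then lift it out. Stand it upright on the cork disc in the empty compartment of the blue rack and let go.

Things in the scene. Friction and masses are not known exactly. Their poses are not given: they have to be found in the camera images.
- tube: Tall white tube, 125 mm high, d 24, 0.12 kg; blue cap d 28 over its top 30 (grip there); collar d 37, its top 50 above the foot. Origin: centre of the foot's underside; z up. Starts upright in a fixed grey clamp, foot 8 above the table in a well 12 deep with 3 play, so it pivots about its foot. Its y axis points from keeper b to keeper a: rock along y. (A like clamp holds a short vial.)
- keeper_a (a joint): Steel plate on the tube's +y side, inner edge 13 mm from its axis, 4 mm above the collar, top 72 mm above the table. Slides along y away from the tube: 0 = over the collar, 0.008 m = fully back; stays where pushed, about 5 N. Leaning the tube 9 degrees that way pushes it fully back; 7 each way frees the tube, over 10 hits the stop.
- keeper_b (a joint): The same plate on the tube's -y side: 0 = over the collar, 0.008 m = fully back. Both must be pushed back. The clamp measures 112 mm along the tube's y, 68 mm along x, 77 mm high, open above the tube: the upright tube then lifts straight out, its foot clear of the clamp after 70 mm.
- pad: Fixed cork disc, d 48 mm, 3 mm thick, on the floor of the blue rack's empty compartment. Origin: centre of its underside, 5 mm above the table; z up. The fixed rack has 3 compartments in a row, about 58 mm square, 62 mm centre to centre, walls up to 45 mm above the table; the other two hold vials 70 mm high (tops 75 mm above the table). Which one is empty varies.
Not all that is in view belongs to the job. What is shaped like the part that bears keeper_a but yellow is not meant.

How it is judged:
By the outcome, as a careful person would: the job done as asked, in the order asked, and still so for the second after the job is handed in, with the robot touching nothing.
It also fails if it takes over 48 s, if anything falls off the work surface, if the arm or the gripper's body presses on something with over 40 N, if the wrist force passes 120 N, or if a joint passes its speed limit or range.

## Working session

There is one attempt and no reset: what is moved stays moved. The work goes in short steps, Python scripts to look and compute and a tool call to move; the robot and the scene stay as the last step left them, time stands still between calls to the robot, and variables do not carry over. Pictures are saved under pics/ and viewed, and the job is handed in when it is done.

Besides the shell and the picture viewer there is one more tool, called after "Call:" in YAML: its name, and indented under it one key for each argument. drive_tool: Moves the arm, as the interface text tells. Its arguments: {"type":"object","properties":{"moves":{"type":"array","items":{"type":"object","properties":{"slide":{"type":"array","items":{"type":"number"}},"rotation":{"type":"array","items":{"type":"number"}},"grip":{"type":"number"}}}},"force":{"type":"number"}},"required":["moves"]}

```bash
mkdir -p pics
cat > h.py <<'E'
import numpy as np,cv2
from rig import env,eyes,silhouettes,spot_point
def world(p,u,v,z=None):
    z=p['z_map'][int(round(v)),int(round(u))] if z is None else z
    c=np.array([(u-p['cx'])/p['fx']*z,(v-p['cy'])/p['fy']*z,z,1]); return (np.linalg.inv(p['extrinsics'])@c)[:3]
def proj(p,X):
    c=p['extrinsics']@np.r_[X,1]; return np.array([c[0]/c[2]*p['fx']+p['cx'],c[1]/c[2]*p['fy']+p['cy']])
def cloud(p):
    z=p['z_map'];v,u=np.mgrid[:480,:640]
    c=np.stack([(u-p['cx'])/p['fx']*z,(v-p['cy'])/p['fy']*z,z,np.ones_like(z)],-1)
    return (c@np.linalg.inv(p['extrinsics']).T)[...,:3]
E
python3 - <<'E'
from h import *
s=env.read_state();print(s,env.hold_point_z)
for n in('top','side'):
    p=eyes.get_image(n);cv2.imwrite(f'pics/{n}0.png',p['img'])
    print(n,p['fx'],np.linalg.inv(p['extrinsics']).round(3).tolist())
    for l in('tube','keeper_a','keeper_b','pad'):
        for r in spot_point(p,l)[:4]:
            print(l,'spot',r['location'],round(r['confidence'],2),world(p,*r['location']).round(3))
        for r in silhouettes(p,l)[:4]: print(l,'sil',r['extent'],round(r['confidence'],2),r['mask'].sum())
E
```

```text
{'time_s': 0.0, 'joints': array([ 1.08399406e+00,  3.20307914e-01,  1.56569122e+00, -1.70258214e-05,
        1.25735171e+00, -1.99801296e-02]), 'dq': array([ 9.17256690e-05, -7.99487431e-04, -8.49527293e-04,  5.61858624e-04,
       -8.67867946e-04, -7.85806212e-05]), 'tau': array([-5.05592907e-04, -4.15526962e+01, -2.34152287e+01, -7.74976934e-05,
        8.41662695e-03, -5.40331385e-06]), 'position': array([0.25855412, 0.51306659, 0.2304683 ]), 'eef_rot': array([[-8.08173133e-04,  4.50045309e-01,  8.93005357e-01],
       [-1.56152936e-03,  8.93003992e-01, -4.50046034e-01],
       [-9.99998454e-01, -1.75816919e-03, -1.89428729e-05]]), 'force': array([-0.61231355,  0.08163227, -0.56988039]), 'wrist_torque': array([-0.00346693,  0.00271307, -0.0016696 ]), 'width': 1.0004479687165875} 0.0187
top 465.81025295508397 [[-0.026, -0.982, 0.185, 0.274], [-1.0, 0.025, -0.009, 0.078], [0.005, -0.186, -0.983, 0.944], [0.0, 0.0, 0.0, 1.0]]
tube spot [209.9, 196.3] 0.85 [0.529 0.276 0.053]
tube sil [187.5, 170.8, 212.5, 197.4] 0.64 408Traceback (most recent call last):
  File "<stdin>", line 7, in <module>
ValueError: it knows: pad, tube
```

Run:
```python
from h import *
for n in('top','side'):
    p=eyes.get_image(n);cv2.imwrite(f'pics/{n}1.png',p['img'])
    np.save(f'{n}1.npy',p['z_map'])
    print(n,p['fx'],np.linalg.inv(p['extrinsics']).round(3).tolist())
    for l in('tube','keeper_a','keeper_b','pad'):
      for f in (spot_point,silhouettes):
        try:
          for r in f(p,l)[:4]:
            if 'location' in r: print(l,'spot',r['location'],round(r['confidence'],2),world(p,*r['location']).round(3))
            else: print(l,'sil',r['extent'],round(r['confidence'],2),r['mask'].sum())
        except Exception as e: print(l,e)
```

```text
top 465.81025295508397 [[-0.026, -0.982, 0.185, 0.274], [-1.0, 0.025, -0.009, 0.078], [0.005, -0.186, -0.983, 0.944], [0.0, 0.0, 0.0, 1.0]]
tube spot [207.8, 196.8] 0.57 [0.524 0.276 0.07 ]
tube sil [187.0, 172.0, 213.6, 199.2] 0.73 392
keeper_a it knows: pad, tube
keeper_a sil [184.7, 176.4, 196.0, 198.8] 0.76 188
keeper_a sil [210.2, 173.1, 227.4, 195.0] 0.74 259
keeper_a sil [186.2, 173.2, 213.8, 196.9] 0.55 380
keeper_a sil [67.9, 298.0, 87.1, 325.7] 0.54 319
keeper_b it knows: pad, tube
keeper_b sil [184.7, 176.4, 196.0, 198.8] 0.76 188
keeper_b sil [210.2, 173.1, 227.4, 195.0] 0.74 259
keeper_b sil [186.2, 173.2, 213.8, 196.9] 0.55 380
keeper_b sil [67.9, 298.0, 87.1, 325.7] 0.54 319
pad spot [476.6, 194.5] 0.81 [ 0.533 -0.27   0.005]
pad sil [469.5, 185.6, 487.9, 206.2] 0.7 317
side 449.65389882335313 [[0.789, -0.303, 0.534, -0.148], [-0.614, -0.372, 0.696, -0.692], [-0.012, -0.878, -0.479, 0.57], [0.0, 0.0, 0.0, 1.0]]
tube sil [292.2, 167.4, 306.2, 192.5] 0.57 238
keeper_a it knows: pad, tube
keeper_a sil [182.2, 182.3, 198.7, 191.2] 0.61 86
keeper_b it knows: pad, tube
keeper_b sil [182.2, 182.3, 198.7, 191.2] 0.61 86
```

View pics/top0.png

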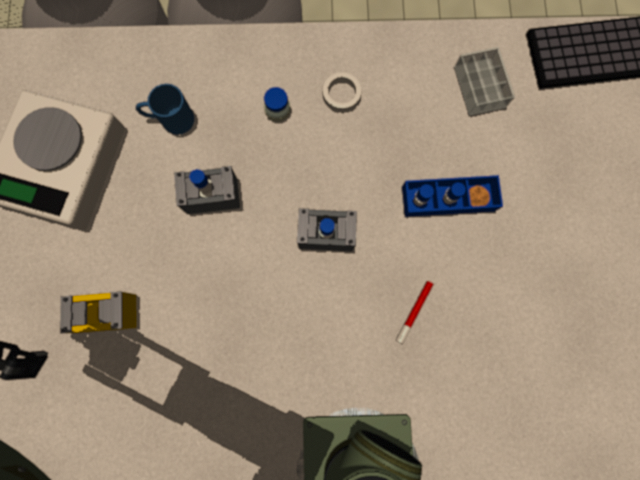

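Run:
```python
import cv2,numpy as np
t=cv2.imread('pics/top1.png');s=cv2.imread('pics/side1.png')
a=cv2.resize(t[150:230,160:260],(800,640),interpolation=2)[:600]
cv2.imwrite('pics/tc.png',a)
b=cv2.resize(t[190:270,280:380],(400,320));c=cv2.resize(t[160:230,395:510],(400,243))
d=np.zeros((570,400,3),np.uint8);d[:320]=b;d[325:568]=c
cv2.imwrite('pics/tc2.png',d)
```

```text
(no output)
```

View pics/tc.png

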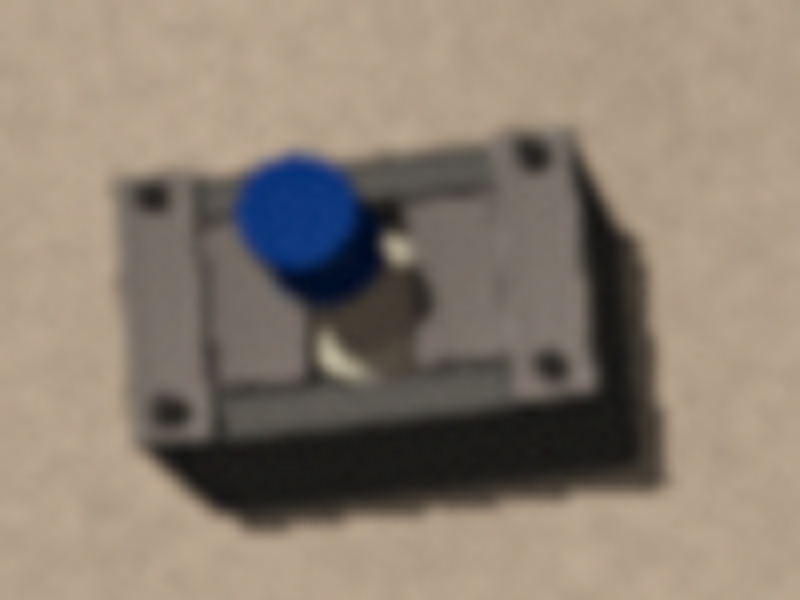

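View pics/tc2.png

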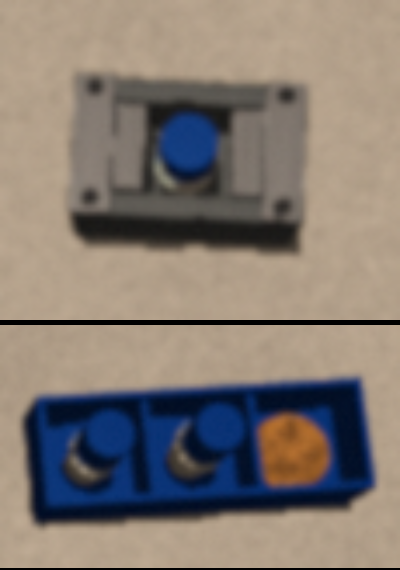

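View pics/side1.png

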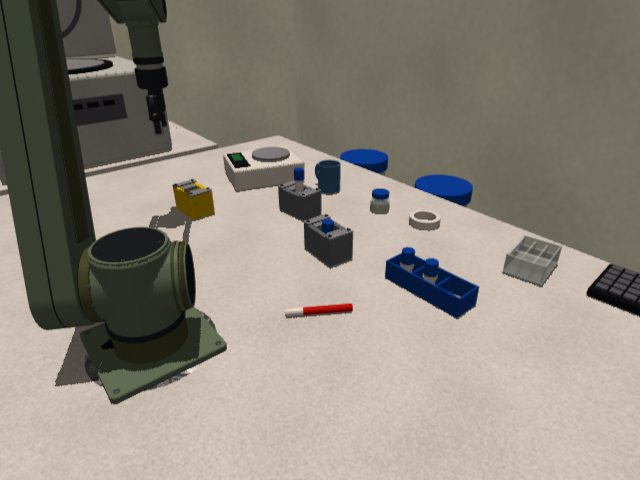

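The top view shows three things that could be the tube's clamp or the tube. The grey clamp at (207,188) holds a tall capped tube, cap at (198,177). The grey clamp at (327,229) holds a short vial, and the yellow clamp is at (98,312). There is also a jar at (276,100). The crop shows the cap at (198,177) standing high over a white collar with both keepers closed in, so that is the tube. The empty compartment with the cork is at (479,196). Next I measure these.

```bash
cat > m.py <<'E'
from h import *
def rect(P):
    r=cv2.minAreaRect((P[:,:2]*1000).astype(np.float32)); return [np.round(x,1) for x in r]
E
python3 - <<'E'
from m import *
for n in('top','side'):
    p=eyes.get_image(n);C=cloud(p);z=C[...,2]
    b,g,r=[p['img'][...,i].astype(int) for i in range(3)]
    near=(abs(C[...,0]-.535)<.1)&(abs(C[...,1]-.275)<.1)&(p['z_map']>0)
    m=near&(z>.069)&(z<.083); print(n,'clamp',m.sum(),rect(C[m]),np.median(z[m]))
    print(' zmax',z[near].max())
    blue=near&(b>r+50)&(z>.08); Q=C[blue]; print(' cap blue',len(Q),Q.mean(0).round(4),Q.min(0).round(3),Q.max(0).round(3))
    t=blue&(z>.128); print(' captop',t.sum(),C[t].mean(0).round(4) if t.any() else '', rect(C[t]) if t.any() else '')
    nr=(abs(C[...,0]-.53)<.1)&(abs(C[...,1]+.22)<.16)&(p['z_map']>0)
    m=nr&(z>.04)&(z<.05)&(b>r+30); print(' rack',m.sum(),rect(C[m]),np.median(z[m]))
    co=nr&(r>b+60)&(r>100)&(z>0)&(z<.02)&(abs(C[...,1]+.27)<.05); print(' cork',co.sum(),C[co].mean(0).round(4) if co.any() else '',rect(C[co]) if co.sum()>5 else '')
    v=nr&(z>.06)&(b>r+30)
    if v.any():
        k=cv2.kmeans(C[v][:,:2].astype(np.float32),2,None,(3,50,1e-6),5,0);print(' vials',k[2],z[v].max())
E
```

```text
top clamp 1442 [array([545.1, 284.1]), array([ 69.4, 112.4]), np.float64(5.1)] 0.07336875548771576
 zmax 0.13558846417954973
 cap blue 168 [0.5448 0.283  0.1314] [0.532 0.27  0.127] [0.558 0.297 0.136]
 captop 165 [0.5448 0.2832 0.1315] [array([545. , 283.3]), array([25.7, 25.3]), np.float64(22.0)]
 rack 576 [array([ 526.2, -209.2]), array([ 67.1, 191.1]), np.float64(1.9)] 0.043526045227564536
 cork 309 [ 0.5302 -0.2733  0.0067] [array([ 530.6, -274.7]), array([38.2, 41.8]), np.float64(89.9)]
 vials [[ 0.5226056  -0.14630704]
 [ 0.52497643 -0.20772554]] 0.07688267184270203
side clamp 411 [array([547.5, 280.6]), array([ 71.3, 116.9]), np.float64(5.5)] 0.0752759140766106
 zmax 0.13766521422549116
 cap blue 102 [0.5421 0.2767 0.1243] [0.532 0.266 0.107] [0.558 0.293 0.137]
 captop 43 [0.544  0.2789 0.1335] [array([547.3, 279.4]), array([26.4, 23.1]), np.float64(15.7)]
 rack 694 [array([ 527. , -210.7]), array([ 68.6, 190.9]), np.float64(2.5)] 0.04484265973699364
 cork 3 [ 0.5517 -0.2694  0.0098] 
 vials [[ 0.5239017  -0.21342763]
 [ 0.52135545 -0.1519632 ]] 0.07867846179322924
```

Call:
drive_tool:
  moves:
    - {"slide": [0.036, -0.029, 0], "rotation": [0, 0, 0.07], "grip": -1}
    - {"slide": [0.036, -0.029, 0], "rotation": [0, 0, 0.07], "grip": -1}
    - {"slide": [0.036, -0.029, 0], "rotation": [0, 0, 0.07], "grip": -1}
    - {"slide": [0.036, -0.029, 0], "rotation": [0, 0, 0.07], "grip": -1}
    - {"slide": [0.036, -0.029, 0], "rotation": [0, 0, 0.07], "grip": -1}
    - {"slide": [0.036, -0.029, 0], "rotation": [0, 0, 0.07], "grip": -1}
    - {"slide": [0.036, -0.029, 0], "rotation": [0, 0, 0.07], "grip": -1}
    - {"slide": [0.036, -0.029, 0], "rotation": [0, 0, 0.07], "grip": -1}
  force: 60

```text
time_s: 1.75
position: [0.5516, 0.2768, 0.232]
eef_rot: [[-0.001, -0.127, 0.992], [0.004, 0.992, 0.127], [-1.0, 0.004, -0.0]]
force: [0.9, 0.5, 0.7]
width: 1.001
```

Call:
drive_tool:
  moves:
    - {"slide": [-0.0066, 0.0047, 0], "rotation": [-0.004, 0, -0.038], "grip": -1}
    - {"slide": [0, 0, -0.02], "rotation": [0, 0, 0], "grip": -1}
    - {"slide": [0, 0, -0.02], "rotation": [0, 0, 0], "grip": -1}
    - {"slide": [0, 0, -0.02], "rotation": [0, 0, 0], "grip": -1}
    - {"slide": [0, 0, -0.02], "rotation": [0, 0, 0], "grip": -1}
    - {"slide": [0, 0, 0], "rotation": [0, 0, 0], "grip": -1}
    - {"slide": [0, 0, 0], "rotation": [0, 0, 0], "grip": -1}
    - {"slide": [0, 0, 0], "rotation": [0, 0, 0], "grip": -1}

```text
time_s: 2.55
position: [0.5526, 0.2753, 0.1508]
eef_rot: [[0.005, -0.078, 0.997], [0.0, 0.997, 0.078], [-1.0, -0.0, 0.005]]
force: [-0.4, 0.4, -0.7]
width: 0.999
```

Run:
```python
from m import *
s=env.read_state();print(s['position'],s['eef_rot'].round(4),s['joints'])
o=[]
for n in('side','top'):
    p=eyes.get_image(n)
    u,v=proj(p,[.545,.282,.11]); u,v=int(u),int(v)
    o.append(cv2.resize(p['img'][v-50:v+50,u-50:u+50],(400,400)))
cv2.imwrite('pics/g1.png',np.hstack(o))
```

```text
[0.55258908 0.27533036 0.15077415] [[ 5.300e-03 -7.800e-02  9.969e-01]
 [ 1.000e-04  9.970e-01  7.800e-02]
 [-1.000e+00 -3.000e-04  5.300e-03]] [ 0.44474744  0.44091479  1.58636648 -0.00243588  1.10949547 -1.20302968]
```

View pics/g1.png

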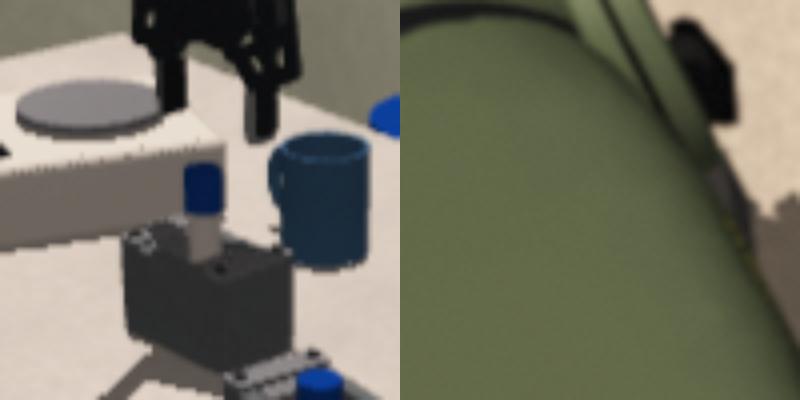

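Call:
drive_tool:
  moves:
    - {"slide": [-0.0076, 0.0062, 0], "rotation": [0, 0.005, 0.01], "grip": -1}
    - {"slide": [0, 0, 0], "rotation": [0, 0, 0], "grip": -1}
    - {"slide": [0, 0, -0.013], "rotation": [0, 0, 0], "grip": -1}
    - {"slide": [0, 0, -0.013], "rotation": [0, 0, 0], "grip": -1}
    - {"slide": [0, 0, -0.013], "rotation": [0, 0, 0], "grip": -1}
    - {"slide": [0, 0, -0.013], "rotation": [0, 0, 0], "grip": -1}
    - {"slide": [0, 0, 0], "rotation": [0, 0, 0], "grip": -1}
    - {"slide": [0, 0, 0], "rotation": [0, 0, 0], "grip": -1}

```text
time_s: 3.45
position: [0.5438, 0.2823, 0.0952]
eef_rot: [[0.001, -0.09, 0.996], [0.001, 0.996, 0.09], [-1.0, 0.001, 0.001]]
force: [0.4, 0.1, 0.8]
width: 1.003
```

Run:
```python
from m import *
s=env.read_state();print(s['position'],s['eef_rot'].round(4),s['force'])
o=[]
for n in('side',):
    p=eyes.get_image(n)
    u,v=proj(p,[.545,.282,.11]); u,v=int(u),int(v)
    o.append(cv2.resize(p['img'][v-40:v+40,u-40:u+40],(560,560)))
cv2.imwrite('pics/g2.png',np.hstack(o))
```

```text
[0.54384849 0.28229125 0.09523452] [[ 1.40e-03 -8.96e-02  9.96e-01]
 [ 8.00e-04  9.96e-01  8.96e-02]
 [-1.00e+00  7.00e-04  1.50e-03]] [0.39218795 0.07131789 0.77254755]
```

View pics/g2.png

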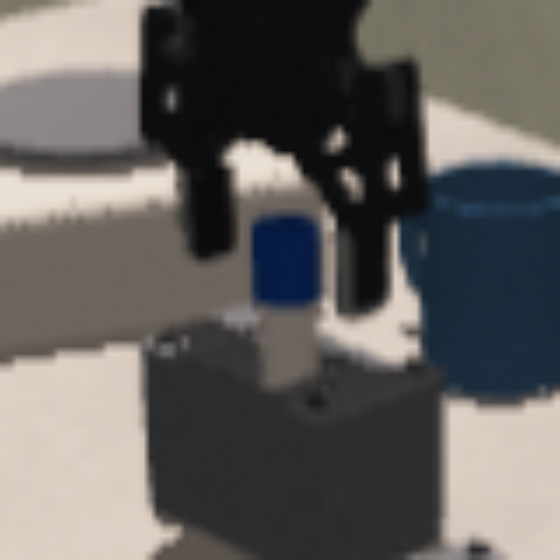

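The fingers straddle the cap in the side crop (cap at about (285,260)). I'll close on it now.

Call:
drive_tool:
  moves:
    - {"slide": [0, 0, 0.004], "rotation": [0, 0, 0], "grip": -0.5}
    - {"slide": [0, 0, 0], "rotation": [0, 0, 0], "grip": 0}
    - {"slide": [0, 0, 0], "rotation": [0, 0, 0], "grip": 0.3}
    - {"slide": [0, 0, 0], "rotation": [0, 0, 0], "grip": 0.6}
    - {"slide": [0, 0, 0], "rotation": [0, 0, 0], "grip": 1}
    - {"slide": [0, 0, 0], "rotation": [0, 0, 0], "grip": 1}
    - {"slide": [0, 0, 0], "rotation": [0, 0, 0], "grip": 1}
    - {"slide": [0, 0, 0], "rotation": [0, 0, 0], "grip": 1}
  force: 60

```text
time_s: 4.3
position: [0.5447, 0.2827, 0.1016]
eef_rot: [[0.005, -0.089, 0.996], [0.002, 0.996, 0.089], [-1.0, 0.002, 0.005]]
force: [-0.1, -0.0, -0.1]
width: 0.311
```

Call:
drive_tool:
  moves:
    - {"slide": [0.0002, -0.0023, 0], "rotation": [0.024, 0.002, 0], "grip": 1}
    - {"slide": [0.0002, -0.0023, 0], "rotation": [0.024, 0.002, 0], "grip": 1}
    - {"slide": [0.0002, -0.0023, -0.0001], "rotation": [0.024, 0.002, 0], "grip": 1}
    - {"slide": [0.0002, -0.0023, -0.0002], "rotation": [0.024, 0.002, 0], "grip": 1}
    - {"slide": [0.0002, -0.0023, -0.0003], "rotation": [0.024, 0.002, 0], "grip": 1}
    - {"slide": [0, 0, 0], "rotation": [0, 0, 0], "grip": 1}
    - {"slide": [0, 0, 0], "rotation": [0, 0, 0], "grip": 1}
    - {"slide": [0, 0, 0], "rotation": [0, 0, 0], "grip": 1}

```text
time_s: 5.1
position: [0.5456, 0.2744, 0.102]
eef_rot: [[-0.005, -0.089, 0.996], [0.131, 0.987, 0.089], [-0.991, 0.131, 0.007]]
force: [-1.1, 0.1, 0.2]
width: 0.311
```

```bash
cat > st.py <<'E'
from m import *
import sys
s=env.read_state();R=s['eef_rot'];u=np.array([.996,.089,0]);v=np.array([-.089,.996,0])
x=-R[:,0]  # up along tube
print('t',s['time_s'],'pos',s['position'].round(4),'force',s['force'].round(1),'tq',s['wrist_torque'].round(2),'w',round(s['width'],3))
th=np.arctan2(-x@v,x[2]);print('lean to -y deg',np.degrees(th),'lean along x deg',np.degrees(np.arctan2(x@u,x[2])))
L=.1016-.008; f=s['position']-x*L; print('foot est',f.round(4),'dy',(f-[.5447,.2827,.008])@v)
E
python3 st.py
```

```text
t 5.1 pos [0.5456 0.2744 0.102 ] force [-1.1  0.1  0.2] tq [-0.13 -0.01 -0.05] w 0.311
lean to -y deg 7.5150297148638545 lean along x deg -0.3912209623947273
foot est [0.5451 0.2866 0.0092] dy 0.0038504627911885012
```

Call:
drive_tool:
  moves:
    - {"slide": [0.0001, -0.0025, -0.0008], "rotation": [0.008, 0, 0], "grip": 1}
    - {"slide": [0.0001, -0.0025, -0.0008], "rotation": [0.008, 0, 0], "grip": 1}
    - {"slide": [0, -0.001, 0], "rotation": [0.008, 0, 0], "grip": 1}
    - {"slide": [0, 0, 0], "rotation": [0, 0, 0], "grip": 1}
    - {"slide": [0, 0, 0], "rotation": [0, 0, 0], "grip": 1}
    - {"slide": [0, 0, 0], "rotation": [0, 0, 0], "grip": 1}
    - {"slide": [0, 0, 0], "rotation": [0, 0, 0], "grip": 1}
    - {"slide": [0, 0, 0], "rotation": [0, 0, 0], "grip": 1}

```text
time_s: 5.9
position: [0.5459, 0.2715, 0.1018]
eef_rot: [[-0.004, -0.089, 0.996], [0.162, 0.983, 0.088], [-0.987, 0.162, 0.011]]
force: [-1.0, 3.3, 1.5]
width: 0.31
```

```bash
python3 st.py;python3 - <<'E'
from m import *
o=[]
for n in('side','top'):
    p=eyes.get_image(n)
    u,v=proj(p,[.545,.282,.09]); u,v=int(u),int(v)
    o.append(cv2.resize(p['img'][v-30:v+30,u-30:u+30],(400,400),interpolation=2))
cv2.imwrite('pics/g3.png',np.hstack(o))
E
```

```text
t 5.9 pos [0.5459 0.2715 0.1018] force [-1.   3.3  1.5] tq [0.54 0.18 0.01] w 0.31
lean to -y deg 9.294631772294693 lean along x deg -0.6302278339959615
foot est [0.5456 0.2866 0.0095] dy 0.0038082310155442643
```

View pics/g3.png

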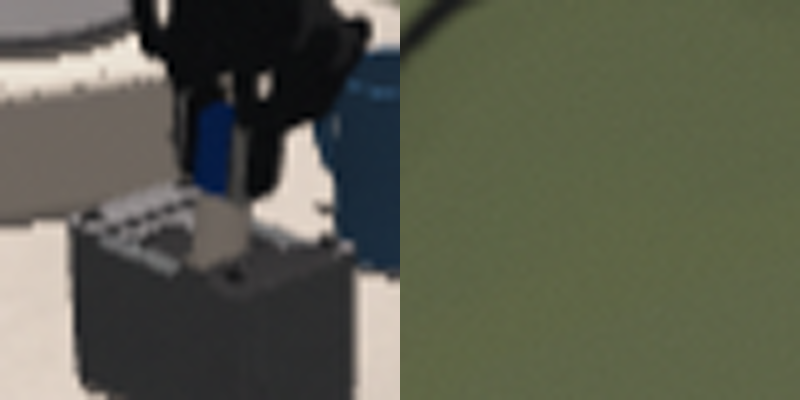

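Call:
drive_tool:
  moves:
    - {"slide": [0.0002, -0.003, -0.001], "rotation": [-0.002, 0, 0], "grip": 1}
    - {"slide": [0.0002, -0.003, -0.001], "rotation": [-0.002, 0, 0], "grip": 1}
    - {"slide": [0, 0, 0], "rotation": [0, 0, 0], "grip": 1}
    - {"slide": [0, 0, 0], "rotation": [0, 0, 0], "grip": 1}
    - {"slide": [0, 0, 0], "rotation": [0, 0, 0], "grip": 1}
    - {"slide": [0, 0, 0], "rotation": [0, 0, 0], "grip": 1}
    - {"slide": [0, 0, 0], "rotation": [0, 0, 0], "grip": 1}
    - {"slide": [0, 0, 0], "rotation": [0, 0, 0], "grip": 1}

```text
time_s: 6.8
position: [0.5463, 0.2688, 0.1016]
eef_rot: [[-0.003, -0.086, 0.996], [0.165, 0.982, 0.086], [-0.986, 0.165, 0.011]]
force: [-0.4, 4.0, 1.5]
width: 0.309
```

```bash
python3 st.py
```

```text
t 6.8 pos [0.5463 0.2688 0.1016] force [-0.4  4.   1.5] tq [0.69 0.2  0.03] w 0.309
lean to -y deg 9.497459185821246 lean along x deg -0.685189560844228
foot est [0.546  0.2843 0.0093] dy 0.0014432768010529415
```

Call:
drive_tool:
  moves:
    - {"slide": [0.0002, -0.003, 0], "rotation": [-0.004, 0, 0], "grip": 1}
    - {"slide": [0, -0.001, 0], "rotation": [-0.002, 0, 0], "grip": 1}
    - {"slide": [0, 0, 0], "rotation": [0, 0, 0], "grip": 1}
    - {"slide": [0, 0, 0], "rotation": [0, 0, 0], "grip": 1}
    - {"slide": [0, 0, 0], "rotation": [0, 0, 0], "grip": 1}
    - {"slide": [0, 0, 0], "rotation": [0, 0, 0], "grip": 1}
    - {"slide": [0, 0, 0], "rotation": [0, 0, 0], "grip": 1}
    - {"slide": [0, 0, 0], "rotation": [0, 0, 0], "grip": 1}

```text
time_s: 7.6
position: [0.5463, 0.2687, 0.1016]
eef_rot: [[-0.003, -0.083, 0.997], [0.167, 0.982, 0.082], [-0.986, 0.167, 0.011]]
force: [-0.1, 4.5, 1.7]
width: 0.312
```

```bash
python3 st.py
```

```text
t 7.6 pos [0.5463 0.2687 0.1016] force [-0.1  4.5  1.7] tq [0.75 0.15 0.05] w 0.312
lean to -y deg 9.602196507053833 lean along x deg -0.6762579318147419
foot est [0.546  0.2843 0.0093] dy 0.0015029685584669295
```

Call:
drive_tool:
  moves:
    - {"slide": [-0.0003, 0.004, 0], "rotation": [-0.035, -0.003, 0], "grip": 1}
    - {"slide": [-0.0003, 0.004, 0], "rotation": [-0.035, -0.003, 0], "grip": 1}
    - {"slide": [-0.0003, 0.004, 0], "rotation": [-0.035, -0.003, 0], "grip": 1}
    - {"slide": [-0.0003, 0.004, 0], "rotation": [-0.035, -0.003, 0], "grip": 1}
    - {"slide": [-0.0003, 0.004, 0], "rotation": [-0.035, -0.003, 0], "grip": 1}
    - {"slide": [-0.0003, 0.004, 0], "rotation": [-0.035, -0.003, 0], "grip": 1}
    - {"slide": [0, 0, 0], "rotation": [0, 0, 0], "grip": 1}
    - {"slide": [0, 0, 0], "rotation": [0, 0, 0], "grip": 1}

```text
time_s: 8.4
position: [0.5455, 0.2864, 0.1018]
eef_rot: [[0.017, -0.084, 0.996], [-0.061, 0.994, 0.085], [-0.998, -0.062, 0.012]]
force: [-1.2, 1.3, 2.4]
width: 0.31
```

```bash
python3 st.py
```

```text
t 8.4 pos [0.5455 0.2864 0.1018] force [-1.2  1.3  2.4] tq [ 0.58  0.36 -0.01] w 0.31
lean to -y deg -3.5608317909061094 lean along x deg -0.6595062969819688
foot est [0.5471 0.2807 0.0084] dy -0.0022442777070856923
```

Call:
drive_tool:
  moves:
    - {"slide": [-0.0004, 0.0045, 0], "rotation": [-0.025, 0, 0], "grip": 1}
    - {"slide": [-0.0004, 0.0045, 0], "rotation": [-0.025, 0, 0], "grip": 1}
    - {"slide": [-0.0004, 0.0045, 0], "rotation": [-0.025, 0, 0], "grip": 1}
    - {"slide": [-0.0004, 0.004, 0], "rotation": [-0.02, 0, 0], "grip": 1}
    - {"slide": [0, 0, 0], "rotation": [0, 0, 0], "grip": 1}
    - {"slide": [0, 0, 0], "rotation": [0, 0, 0], "grip": 1}
    - {"slide": [0, 0, 0], "rotation": [0, 0, 0], "grip": 1}
    - {"slide": [0, 0, 0], "rotation": [0, 0, 0], "grip": 1}

```text
time_s: 9.2
position: [0.5447, 0.298, 0.1016]
eef_rot: [[0.017, -0.085, 0.996], [-0.176, 0.981, 0.086], [-0.984, -0.177, 0.001]]
force: [-0.6, -2.1, 3.1]
width: 0.307
```

```bash
python3 st.py
```

```text
t 9.2 pos [0.5447 0.298  0.1016] force [-0.6 -2.1  3.1] tq [-0.51  0.06  0.01] w 0.307
lean to -y deg -10.171381486067975 lean along x deg -0.04947726251810398
foot est [0.5462 0.2815 0.0095] dy -0.0012974345894720223
```

Call:
drive_tool:
  moves:
    - {"slide": [0.0001, -0.0035, 0], "rotation": [0.033, 0.003, 0], "grip": 1}
    - {"slide": [0.0001, -0.0035, 0], "rotation": [0.033, 0.003, 0], "grip": 1}
    - {"slide": [0.0001, -0.0035, 0], "rotation": [0.033, 0.003, 0], "grip": 1}
    - {"slide": [0.0001, -0.0035, 0], "rotation": [0.033, 0.003, 0], "grip": 1}
    - {"slide": [0.0001, -0.003, 0], "rotation": [0.033, 0.003, 0], "grip": 1}
    - {"slide": [0, 0, 0], "rotation": [0, 0, 0], "grip": 1}
    - {"slide": [0, 0, 0], "rotation": [0, 0, 0], "grip": 1}
    - {"slide": [0, 0, 0], "rotation": [0, 0, 0], "grip": 1}

```text
time_s: 10.0
position: [0.546, 0.2834, 0.1015]
eef_rot: [[0.005, -0.083, 0.997], [0.001, 0.997, 0.083], [-1.0, 0.001, 0.005]]
force: [-0.7, -1.6, 1.2]
width: 0.31
```

```bash
python3 st.py;python3 - <<'E'
from m import *
p=eyes.get_image('side')
u,v=proj(p,[.545,.282,.09]); u,v=int(u),int(v)
cv2.imwrite('pics/g4.png',cv2.resize(p['img'][v-30:v+30,u-30:u+30],(600,600),interpolation=2))
E
```

```text
t 10.0 pos [0.546  0.2834 0.1015] force [-0.7 -1.6  1.2] tq [-0.54  0.15 -0.02] w 0.31
lean to -y deg 0.03991262846323079 lean along x deg -0.2797087814110772
foot est [0.5464 0.2835 0.0079] dy 0.0006583905609827349
```

View pics/g4.png

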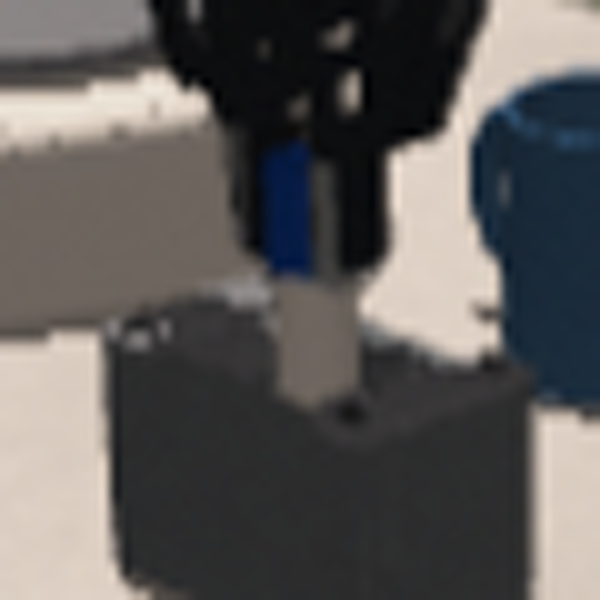

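Call:
drive_tool:
  moves:
    - {"slide": [0, 0, 0.003], "rotation": [0, 0, 0], "grip": 1}
    - {"slide": [0, 0, 0.003], "rotation": [0, 0, 0], "grip": 1}
    - {"slide": [0, 0, 0.003], "rotation": [0, 0, 0], "grip": 1}
    - {"slide": [0, 0, 0.003], "rotation": [0, 0, 0], "grip": 1}
    - {"slide": [0, 0, 0.003], "rotation": [0, 0, 0], "grip": 1}
    - {"slide": [0, 0, 0], "rotation": [0, 0, 0], "grip": 1}
    - {"slide": [0, 0, 0], "rotation": [0, 0, 0], "grip": 1}
    - {"slide": [0, 0, 0], "rotation": [0, 0, 0], "grip": 1}

```text
time_s: 10.85
position: [0.5457, 0.2858, 0.1167]
eef_rot: [[0.005, -0.085, 0.996], [0.003, 0.996, 0.085], [-1.0, 0.002, 0.005]]
force: [-0.0, 0.7, -0.6]
width: 0.312
```

```bash
python3 st.py;python3 - <<'E'
from m import *
p=eyes.get_image('side')
u,v=proj(p,[.545,.282,.09]); u,v=int(u),int(v)
cv2.imwrite('pics/g5.png',cv2.resize(p['img'][v-30:v+30,u-30:u+30],(600,600),interpolation=2))
E
```

```text
t 10.85 pos [0.5457 0.2858 0.1167] force [-0.   0.7 -0.6] tq [-0.07 -0.02  0.04] w 0.312
lean to -y deg 0.12520880429617118 lean along x deg -0.27531170517952386
foot est [0.5461 0.286  0.0231] dy 0.003173127400524697
```

View pics/g5.png

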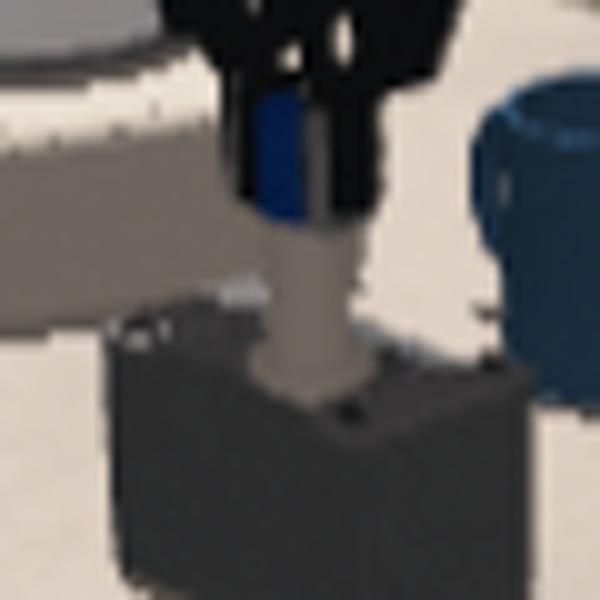

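The collar is above the clamp top in the side crop (about (310,375)) and the force on the tool is near zero, so both keepers have cleared it. I'll lift it all the way out.

Call:
drive_tool:
  moves:
    - {"slide": [0, -0.002, 0.01], "rotation": [0, 0, 0], "grip": 1}
    - {"slide": [0, 0, 0.015], "rotation": [0, 0, 0], "grip": 1}
    - {"slide": [0, 0, 0.015], "rotation": [0, 0, 0], "grip": 1}
    - {"slide": [0, 0, 0.015], "rotation": [0, 0, 0], "grip": 1}
    - {"slide": [0, 0, 0.015], "rotation": [0, 0, 0], "grip": 1}
    - {"slide": [0, 0, 0.015], "rotation": [0, 0, 0], "grip": 1}
    - {"slide": [0, 0, 0.015], "rotation": [0, 0, 0], "grip": 1}
    - {"slide": [0, 0, 0.01], "rotation": [0, 0, 0], "grip": 1}

```text
time_s: 11.7
position: [0.545, 0.2834, 0.234]
eef_rot: [[0.004, -0.084, 0.996], [0.005, 0.996, 0.084], [-1.0, 0.004, 0.005]]
force: [-0.5, 0.3, -1.6]
width: 0.312
```

```bash
python3 st.py;python3 - <<'E'
from m import *
for k in range(1):
  p=eyes.get_image('side')
  u,v=proj(p,[.545,.282,.14]); u,v=int(u),int(v)
  cv2.imwrite('pics/g6.png',cv2.resize(p['img'][v-45:v+45,u-45:u+45],(600,600),interpolation=2))
  C=cloud(p);near=(abs(C[...,0]-.54)<.03)&(abs(C[...,1]-.285)<.03)&(p['z_map']>0)
  gray=p['img'].max(2).astype(int)-p['img'].min(2)
  m=near&(C[...,2]>.11)&(C[...,2]<.20)&(p['img'].max(2)>60)&(gray<40)
  print(C[m].mean(0))
  for a in np.arange(.11,.2,.01):
    q=m&(C[...,2]>a)&(C[...,2]<=a+.01); 
    if q.any(): print(round(a,3),q.sum(),C[q].mean(0).round(4),np.ptp(np.where(q)[1]),np.mean(np.where(q)[1]))
E
```

```text
t 11.7 pos [0.545  0.2834 0.234 ] force [-0.5  0.3 -1.6] tq [-0.   -0.03 -0.01] w 0.312
lean to -y deg 0.24541505618616705 lean along x deg -0.272668988073639
foot est [0.5454 0.2838 0.1404] dy 0.0010689562796196415
[0.54305065 0.27690749 0.1742922 ]
0.14 16 [0.5425 0.2775 0.1469] 8 298.0
0.15 31 [0.5436 0.2775 0.1548] 8 298.2258064516129
0.16 31 [0.5426 0.2776 0.165 ] 8 297.80645161290323
0.17 31 [0.5434 0.2775 0.1748] 8 297.96774193548384
0.18 24 [0.5435 0.276  0.1839] 11 298.2083333333333
0.19 55 [0.5428 0.2761 0.194 ] 12 297.8909090909091
```

View pics/g6.png

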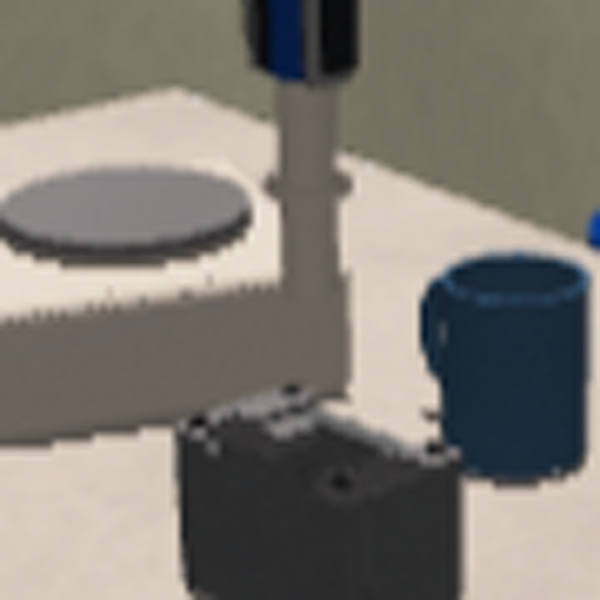

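Call:
drive_tool:
  moves:
    - {"slide": [-0.001, -0.03, 0], "rotation": [0, 0, -0.005], "grip": 1}
    - {"slide": [-0.001, -0.045, 0], "rotation": [0, 0, -0.005], "grip": 1}
    - {"slide": [-0.001, -0.045, 0], "rotation": [0, 0, -0.005], "grip": 1}
    - {"slide": [-0.001, -0.045, 0], "rotation": [0, 0, -0.005], "grip": 1}
    - {"slide": [-0.001, -0.045, 0], "rotation": [0, 0, -0.005], "grip": 1}
    - {"slide": [-0.001, -0.045, 0], "rotation": [0, 0, -0.005], "grip": 1}
    - {"slide": [-0.001, -0.045, 0], "rotation": [0, 0, -0.005], "grip": 1}
    - {"slide": [-0.001, -0.045, 0], "rotation": [0, 0, -0.005], "grip": 1}

```text
time_s: 12.55
position: [0.5354, -0.067, 0.2354]
eef_rot: [[0.01, -0.053, 0.999], [0.009, 0.999, 0.053], [-1.0, 0.009, 0.01]]
force: [0.2, 0.5, -0.2]
width: 0.313
```

Call:
drive_tool:
  moves:
    - {"slide": [-0.001, -0.045, 0], "rotation": [-0.003, 0.003, -0.004], "grip": 1}
    - {"slide": [-0.001, -0.045, 0], "rotation": [-0.003, 0.003, -0.004], "grip": 1}
    - {"slide": [-0.001, -0.045, 0], "rotation": [-0.003, 0.003, -0.004], "grip": 1}
    - {"slide": [-0.001, -0.035, 0], "rotation": [0, 0, 0], "grip": 1}
    - {"slide": [-0.001, -0.02, 0], "rotation": [0, 0, 0], "grip": 1}
    - {"slide": [0, -0.005, 0], "rotation": [0, 0, 0], "grip": 1}
    - {"slide": [0, 0, 0], "rotation": [0, 0, 0], "grip": 1}
    - {"slide": [0, 0, 0], "rotation": [0, 0, 0], "grip": 1}

```text
time_s: 13.35
position: [0.5267, -0.2745, 0.2335]
eef_rot: [[-0.002, -0.033, 0.999], [0.002, 0.999, 0.033], [-1.0, 0.002, -0.002]]
force: [0.0, 0.8, -0.6]
width: 0.307
```

```bash
python3 st.py
python3 - <<'E'
from m import *
s=env.read_state();print(s['joints'],s['eef_rot'].round(3))
o=[]
for n,c in(('side',[.528,-.272,.1]),('top',[.528,-.272,.02])):
  p=eyes.get_image(n);u,v=proj(p,c);u,v=int(u),int(v)
  o.append(cv2.resize(p['img'][v-60:v+60,u-60:u+60],(400,400),interpolation=2))
  if n=='side':
    C=cloud(p); w=(abs(C[...,0]-.528)<.06)&(abs(C[...,1]+.272)<.06)&(p['z_map']>0)
    g=p['img'].max(2).astype(int)-p['img'].min(2); m=w&(C[...,2]>.13)&(C[...,2]<.21)&(p['img'].max(2)>60)&(g<60)
    for a in np.arange(.13,.21,.01):
      q=m&(C[...,2]>a)&(C[...,2]<=a+.01)
      if q.any(): print(round(a,3),q.sum(),C[q].mean(0).round(4))
cv2.imwrite('pics/p1.png',np.hstack(o))
E
```

```text
t 13.35 pos [ 0.5267 -0.2745  0.2335] force [ 0.   0.8 -0.6] tq [-0.01 -0.02 -0.01] w 0.307
lean to -y deg 0.11208363941633782 lean along x deg 0.08483438760577187
foot est [ 0.5266 -0.2743  0.1399] dy -0.5531687630436377
[-5.00164676e-01  3.49484398e-01  1.51430502e+00  8.38599683e-04
  1.28012152e+00 -2.10372469e+00] [[-0.002 -0.033  0.999]
 [ 0.002  0.999  0.033]
 [-1.     0.002 -0.002]]
0.14 43 [ 0.523  -0.2783  0.1459]
0.15 61 [ 0.5215 -0.2779  0.1552]
0.16 64 [ 0.522  -0.2784  0.1651]
0.17 64 [ 0.5216 -0.2785  0.1751]
0.18 51 [ 0.5196 -0.2802  0.1855]
0.19 127 [ 0.5229 -0.278   0.1933]
0.2 68 [ 0.5218 -0.2787  0.2049]
```

View pics/p1.png

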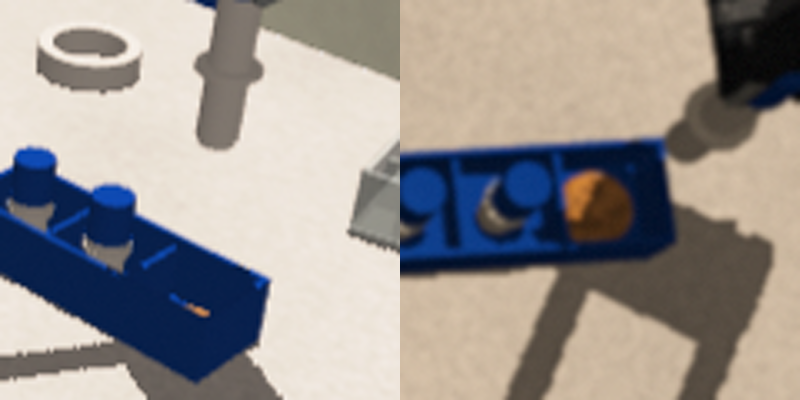

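Call:
drive_tool:
  moves:
    - {"slide": [0.0018, 0.002, 0], "rotation": [0, 0, 0], "grip": 1}
    - {"slide": [0, 0, -0.02], "rotation": [0, 0, 0], "grip": 1}
    - {"slide": [0, 0, -0.025], "rotation": [0, 0, 0], "grip": 1}
    - {"slide": [0, 0, -0.025], "rotation": [0, 0, 0], "grip": 1}
    - {"slide": [0, 0, -0.025], "rotation": [0, 0, 0], "grip": 1}
    - {"slide": [0, 0, -0.015], "rotation": [0, 0, 0], "grip": 1}
    - {"slide": [0, 0, 0], "rotation": [0, 0, 0], "grip": 1}
    - {"slide": [0, 0, 0], "rotation": [0, 0, 0], "grip": 1}

```text
time_s: 14.25
position: [0.5322, -0.2637, 0.1234]
eef_rot: [[0.005, -0.044, 0.999], [0.001, 0.999, 0.044], [-1.0, 0.001, 0.005]]
force: [0.6, 0.6, -0.3]
width: 0.308
```

```bash
python3 st.py
python3 - <<'E'
from m import *
o=[]
for n,c in(('side',[.528,-.272,.06]),('top',[.528,-.272,.02])):
  p=eyes.get_image(n);u,v=proj(p,c);u,v=int(u),int(v)
  o.append(cv2.resize(p['img'][v-50:v+50,u-50:u+50],(400,400),interpolation=2))
cv2.imwrite('pics/p2.png',np.hstack(o))
E
```

```text
t 14.25 pos [ 0.5322 -0.2637  0.1234] force [ 0.6  0.6 -0.3] tq [ 0.02 -0.03 -0.03] w 0.308
lean to -y deg 0.01863977543400754 lean along x deg -0.28695563243282585
foot est [ 0.5326 -0.2636  0.0298] dy -0.5430819063755968
```

View pics/p2.png

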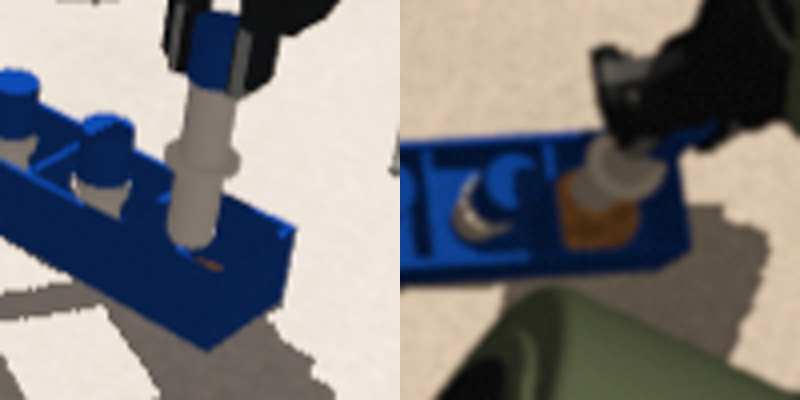

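Call:
drive_tool:
  moves:
    - {"slide": [-0.002, -0.0045, 0], "rotation": [0, 0, 0], "grip": 1}
    - {"slide": [-0.0017, -0.0043, 0], "rotation": [0, 0.004, 0], "grip": 1}
    - {"slide": [0, 0, 0], "rotation": [0, 0, 0], "grip": 1}
    - {"slide": [0, 0, 0], "rotation": [0, 0, 0], "grip": 1}
    - {"slide": [0, 0, 0], "rotation": [0, 0, 0], "grip": 1}
    - {"slide": [0, 0, 0], "rotation": [0, 0, 0], "grip": 1}
    - {"slide": [0, 0, 0], "rotation": [0, 0, 0], "grip": 1}
    - {"slide": [0, 0, 0], "rotation": [0, 0, 0], "grip": 1}

```text
time_s: 15.15
position: [0.5298, -0.2748, 0.1275]
eef_rot: [[0.007, -0.043, 0.999], [-0.003, 0.999, 0.043], [-1.0, -0.003, 0.007]]
force: [-0.3, 0.3, -0.8]
width: 0.312
```

```bash
python3 st.py
```

```text
t 15.15 pos [ 0.5298 -0.2748  0.1275] force [-0.3  0.3 -0.8] tq [0.03 0.   0.  ] w 0.312
lean to -y deg -0.20442534635017648 lean along x deg -0.40370100854242535
foot est [ 0.5305 -0.275   0.0339] dy -0.5542425544565656
```

Call:
drive_tool:
  moves:
    - {"slide": [-0.001, 0.001, -0.005], "rotation": [0, 0.005, 0], "grip": 1}
    - {"slide": [0, 0, -0.005], "rotation": [0, 0, 0], "grip": 1}
    - {"slide": [0, 0, -0.005], "rotation": [0, 0, 0], "grip": 1}
    - {"slide": [0, 0, -0.004], "rotation": [0, 0, 0], "grip": 1}
    - {"slide": [0, 0, 0], "rotation": [0, 0, 0], "grip": 1}
    - {"slide": [0, 0, 0], "rotation": [0, 0, 0], "grip": 1}
    - {"slide": [0, 0, 0], "rotation": [0, 0, 0], "grip": 1}
    - {"slide": [0, 0, 0], "rotation": [0, 0, 0], "grip": 1}

```text
time_s: 15.95
position: [0.5285, -0.2733, 0.1059]
eef_rot: [[0.001, -0.043, 0.999], [-0.002, 0.999, 0.043], [-1.0, -0.002, 0.0]]
force: [0.4, -0.5, -1.0]
width: 0.31
```

```bash
python3 st.py
```

```text
t 15.95 pos [ 0.5285 -0.2733  0.1059] force [ 0.4 -0.5 -1. ] tq [-0.03 -0.01  0.05] w 0.31
lean to -y deg -0.12479198998674867 lean along x deg -0.018331882960947846
foot est [ 0.5285 -0.2735  0.0123] dy -0.5525114649806393
```

Call:
drive_tool:
  moves:
    - {"slide": [0, 0.0005, -0.002], "rotation": [0, 0, 0], "grip": 1}
    - {"slide": [0, 0, -0.002], "rotation": [0, 0, 0], "grip": 1}
    - {"slide": [0, 0, -0.001], "rotation": [0, 0, 0], "grip": 1}
    - {"slide": [0, 0, 0], "rotation": [0, 0, 0], "grip": 1}
    - {"slide": [0, 0, 0], "rotation": [0, 0, 0], "grip": 1}
    - {"slide": [0, 0, 0], "rotation": [0, 0, 0], "grip": 1}
    - {"slide": [0, 0, 0], "rotation": [0, 0, 0], "grip": 1}
    - {"slide": [0, 0, 0], "rotation": [0, 0, 0], "grip": 1}

```text
time_s: 16.75
position: [0.529, -0.273, 0.1016]
eef_rot: [[0.002, -0.043, 0.999], [-0.003, 0.999, 0.043], [-1.0, -0.003, 0.002]]
force: [-1.2, -0.2, 0.1]
width: 0.312
```

```bash
python3 st.py
python3 - <<'E'
from m import *
o=[]
for n,c in(('side',[.528,-.272,.06]),('top',[.528,-.272,.02])):
  p=eyes.get_image(n);u,v=proj(p,c);u,v=int(u),int(v)
  o.append(cv2.resize(p['img'][v-50:v+50,u-50:u+50],(400,400),interpolation=2))
cv2.imwrite('pics/p3.png',np.hstack(o))
E
```

```text
t 16.75 pos [ 0.529  -0.273   0.1016] force [-1.2 -0.2  0.1] tq [ 0.03  0.01 -0.  ] w 0.312
lean to -y deg -0.18375251488437716 lean along x deg -0.11225032363151866
foot est [ 0.5292 -0.2733  0.008 ] dy -0.5523572931547315
```

View pics/p3.png

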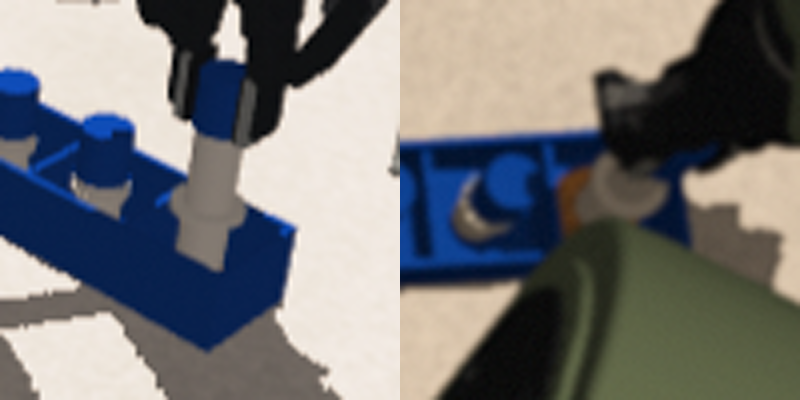

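Call:
drive_tool:
  moves:
    - {"slide": [0, 0, -0.002], "rotation": [0, 0, 0], "grip": 1}
    - {"slide": [0, 0, -0.001], "rotation": [0, 0, 0], "grip": 1}
    - {"slide": [0, 0, 0], "rotation": [0, 0, 0], "grip": 1}
    - {"slide": [0, 0, 0], "rotation": [0, 0, 0], "grip": 1}
    - {"slide": [0, 0, 0], "rotation": [0, 0, 0], "grip": 1}
    - {"slide": [0, 0, 0], "rotation": [0, 0, 0], "grip": 1}
    - {"slide": [0, 0, 0], "rotation": [0, 0, 0], "grip": 1}
    - {"slide": [0, 0, 0], "rotation": [0, 0, 0], "grip": 1}

```text
time_s: 17.65
position: [0.5298, -0.2732, 0.1016]
eef_rot: [[0.005, -0.043, 0.999], [-0.004, 0.999, 0.043], [-1.0, -0.004, 0.005]]
force: [-1.1, 0.8, 0.9]
width: 0.308
```

```bash
python3 st.py
```

```text
t 17.65 pos [ 0.5298 -0.2732  0.1016] force [-1.1  0.8  0.9] tq [ 0.09  0.08 -0.05] w 0.308
lean to -y deg -0.24499844636420168 lean along x deg -0.2648515146384057
foot est [ 0.5303 -0.2735  0.008 ] dy -0.5527073620594646
```

It has stopped going down at the expected height (foot at 8 mm), so it is standing on the cork. I'll open gently.

Call:
drive_tool:
  moves:
    - {"slide": [-0.0005, 0, 0], "rotation": [0.004, 0.005, 0], "grip": 1}
    - {"slide": [0, 0, 0], "rotation": [0, 0, 0], "grip": 0.3}
    - {"slide": [0, 0, 0], "rotation": [0, 0, 0], "grip": 0.2}
    - {"slide": [0, 0, 0], "rotation": [0, 0, 0], "grip": 0.1}
    - {"slide": [0, 0, 0], "rotation": [0, 0, 0], "grip": -0.1}
    - {"slide": [0, 0, 0], "rotation": [0, 0, 0], "grip": -0.3}
    - {"slide": [0, 0, 0], "rotation": [0, 0, 0], "grip": -0.5}
    - {"slide": [0, 0, 0], "rotation": [0, 0, 0], "grip": -0.5}

```text
time_s: 18.45
position: [0.5294, -0.2733, 0.1011]
eef_rot: [[-0.0, -0.043, 0.999], [0.0, 0.999, 0.043], [-1.0, 0.0, -0.0]]
force: [0.9, 0.6, 0.0]
width: 0.747
```

Call:
drive_tool:
  moves:
    - {"slide": [0, 0, 0], "rotation": [0, 0, 0], "grip": -0.5}
    - {"slide": [0, 0, 0.01], "rotation": [0, 0, 0], "grip": -0.5}
    - {"slide": [0, 0, 0.015], "rotation": [0, 0, 0], "grip": -0.5}
    - {"slide": [0, 0, 0.02], "rotation": [0, 0, 0], "grip": -0.5}
    - {"slide": [0, 0, 0.02], "rotation": [0, 0, 0], "grip": -0.5}
    - {"slide": [0, 0, 0.02], "rotation": [0, 0, 0], "grip": -0.5}
    - {"slide": [0, 0, 0.02], "rotation": [0, 0, 0], "grip": -0.5}
    - {"slide": [0, 0, 0.02], "rotation": [0, 0, 0], "grip": -0.5}

```text
time_s: 19.25
position: [0.5276, -0.2723, 0.2319]
eef_rot: [[-0.004, -0.043, 0.999], [0.002, 0.999, 0.043], [-1.0, 0.003, -0.004]]
force: [0.4, 0.0, 0.7]
width: 0.746
```

Call:
drive_tool:
  moves:
    - {"slide": [0, 0.03, 0.02], "rotation": [0, 0, 0], "grip": -0.5}
    - {"slide": [0, 0.045, 0], "rotation": [0, 0, 0], "grip": -0.5}
    - {"slide": [0, 0.045, 0], "rotation": [0, 0, 0], "grip": -0.5}
    - {"slide": [0, 0.045, 0], "rotation": [0, 0, 0], "grip": -0.5}
    - {"slide": [0, 0.045, 0], "rotation": [0, 0, 0], "grip": -0.5}
    - {"slide": [0, 0.03, 0], "rotation": [0, 0, 0], "grip": -0.5}
    - {"slide": [0, 0, 0], "rotation": [0, 0, 0], "grip": -0.5}
    - {"slide": [0, 0, 0], "rotation": [0, 0, 0], "grip": -0.5}

```text
time_s: 20.05
position: [0.5287, -0.0259, 0.2644]
eef_rot: [[0.015, -0.04, 0.999], [-0.003, 0.999, 0.04], [-1.0, -0.003, 0.014]]
force: [-0.1, -0.3, -0.2]
width: 0.749
```

```bash
python3 st.py
python3 - <<'E'
from m import *
o=[]
for n,c in(('side',[.528,-.272,.06]),('top',[.528,-.272,.05]),('top',[.545,.282,.07])):
  p=eyes.get_image(n);u,v=proj(p,c);u,v=int(u),int(v)
  o.append(cv2.resize(p['img'][v-40:v+40,u-40:u+40],(266,266),interpolation=2))
  if c[1]<0:
    C=cloud(p);w=(abs(C[...,0]-.528)<.06)&(abs(C[...,1]+.272)<.04)&(p['z_map']>0)&(C[...,2]>.12)&(C[...,2]<.16)
    print(n,w.sum(),C[w].mean(0).round(4),C[w][:,2].max())
cv2.imwrite('pics/p4.png',cv2.resize(np.hstack(o),(798,266)))
E
```

```text
t 20.05 pos [ 0.5287 -0.0259  0.2644] force [-0.1 -0.3 -0.2] tq [-0.06  0.01  0.  ] w 0.749
lean to -y deg -0.2373674432107546 lean along x deg -0.8146340175822108
foot est [ 0.5301 -0.0262  0.1708] dy -0.3063465602282298
side 182 [ 0.5275 -0.2753  0.1306] 0.13644354091535665<stdin>:8: RuntimeWarning: Mean of empty slice.
  ret = um.true_divide(
Traceback (most recent call last):
ValueError: zero-size array to reduction operation maximum which has no identity
```

Run:
```python
from m import *
o=[]
for n,c in(('side',[.528,-.272,.06]),('top',[.528,-.272,.05]),('top',[.545,.282,.07])):
  p=eyes.get_image(n);u,v=proj(p,c);u,v=int(u),int(v)
  o.append(cv2.resize(p['img'][v-40:v+40,u-40:u+40],(266,266),interpolation=2))
  C=cloud(p);w=(abs(C[...,0]-.528)<.06)&(abs(C[...,1]+.272)<.04)&(p['z_map']>0)&(C[...,2]>.115)&(C[...,2]<.16)
  print(n,w.sum(),C[w].mean(0).round(4) if w.any() else '')
cv2.imwrite('pics/p4.png',np.hstack(o))
```

```text
side 217 [ 0.5268 -0.2758  0.1285]
top 0 
top 0
```

View pics/p4.png

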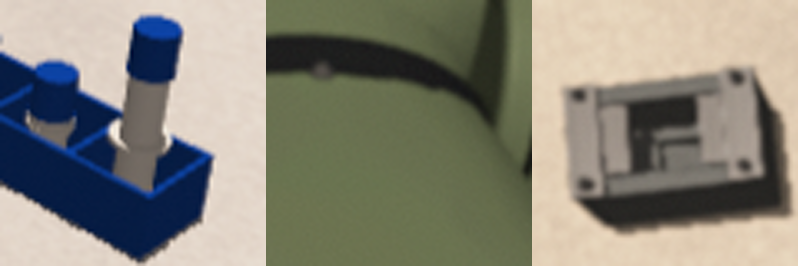

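The tube stands in the empty compartment (side view), and the clamp's two keepers are both drawn back. The arm hides the rack from the top camera, so I'll move it away for one more check.

Call:
drive_tool:
  moves:
    - {"slide": [-0.01, 0.04, 0], "rotation": [0, 0, 0], "grip": -0.5}
    - {"slide": [-0.01, 0.045, 0], "rotation": [0, 0, 0], "grip": -0.5}
    - {"slide": [-0.01, 0.045, 0], "rotation": [0, 0, 0], "grip": -0.5}
    - {"slide": [-0.01, 0.045, 0], "rotation": [0, 0, 0], "grip": -0.5}
    - {"slide": [0, 0.04, 0], "rotation": [0, 0, 0], "grip": -0.5}
    - {"slide": [0, 0.02, 0], "rotation": [0, 0, 0], "grip": -0.5}
    - {"slide": [0, 0, 0], "rotation": [0, 0, 0], "grip": -0.5}
    - {"slide": [0, 0, 0], "rotation": [0, 0, 0], "grip": -0.5}

```text
time_s: 21.1
position: [0.4894, 0.2073, 0.2623]
eef_rot: [[0.013, -0.021, 1.0], [-0.005, 1.0, 0.021], [-1.0, -0.005, 0.013]]
force: [-1.8, 0.2, -0.7]
width: 0.75
```

Run:
```python
from m import *
p=eyes.get_image('top');u,v=proj(p,[.528,-.272,.05]);u,v=int(u),int(v)
cv2.imwrite('pics/p5.png',cv2.resize(p['img'][v-40:v+40,u-40:u+40],(560,560),interpolation=2))
C=cloud(p);near=(abs(C[...,0]-.528)<.06)&(abs(C[...,1]+.272)<.04)&(p['z_map']>0)
w=near&(C[...,2]>.125)&(C[...,2]<.145);print('captop',w.sum(),C[w].mean(0).round(4),rect(C[w]))
w=near&(C[...,2]>.052)&(C[...,2]<.064);print('collar',w.sum(),C[w].mean(0).round(4))
co=near&(p['img'][...,2].astype(int)>p['img'][...,0]+60)&(C[...,2]<.02);print('cork',co.sum())
```

```text
captop 192 [ 0.5288 -0.2706  0.1313] [array([ 529.1, -270.9]), array([26.4, 26.2]), np.float64(60.8)]
collar 141 [ 0.5251 -0.2657  0.0572]
cork 94
```

View pics/p5.png

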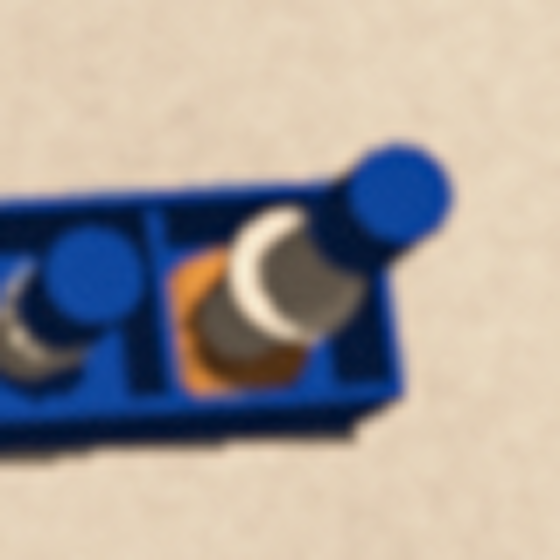

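The top view shows the foot well inside the cork disc, at about (240,330). The cap top at (0.529, -0.271, 0.131) is directly over the pad, so the tube is upright, and nothing touches it.

```bash
python3 -c "
from rig import env
print(env.finish_job())"
```

```text
the job is handed in; nothing more can be done
None
```

The tube now stands upright on the cork disc in the blue rack's empty compartment. I handed the job in at about 21 s of the 48 s allowed.

**What I did:** I gripped the tube by its cap and leaned it about 9.6° towards one keeper, then about 10.2° towards the other. That tool lean is slightly past the 10° at which the stop is said to begin, but the force readings I took stayed below about 5 N. I brought it upright and lifted it out with almost no resistance. I then set it down on the cork, let go and moved the arm away.

**Last checks:**
- **Keepers:** the top view shows both drawn back, judged by eye rather than measured.
- **Tube:** the cap top is about 2 mm from the pad centre I worked out, at a height of 0.131 m against 0.133 m expected, within the 2 mm calibration. The foot lies wholly on the cork.
- **Neighbours:** the vial next to it stands undisturbed, and the gripper touches nothing.

**What went off plan:** Sideways moves overshot or fell short several times. On the way down the tube drifted about 9 mm sideways; I corrected that before its foot reached the cork. No final check failed.

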